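# Return four things to their fitted nests

### The arm

A 7-joint arm with a two-finger parallel gripper is mounted at the origin on a cart in front of the work surface, level with it; the furniture and walls round the work are solid. World frame = base frame: x ahead of the robot, y to its left, z up, the work surface at z = 0. Lengths are in mm, angles in rad, forces in N, time in s.
With the tool pointing down it reaches from about 400 to 875 mm from the base axis. Payload 4.4 kg.
Tool frame: the origin (TCP) lies midway between the tips of the shut fingers; the grasp point (between the pads) lies 19 mm behind it; z points along the fingers, y is the direction in which the jaws open and shut (so a half turn about z gives the same grasp; the last joint's range is limited). The gripper opens to 85 mm and grips with 20 to 120 N. Pads are 22 mm wide; open, the fingers measure 114 mm over their backs; the gripper's body (76 mm by 85 mm) begins 54 mm behind the grasp point. The pads swing forward as they close: fully open they stand 13 mm farther back than shut.
Start: joints at [1.066, 0.628, 0.038, 1.517, -0.027, 0.996, -0.02], TCP at [276.183, -588.422, 231.313] pointing down, gripper open.
Joint ranges: [-3.06, 3.06], [-0.37, 2.12], [-1.25, 1.32], [0.18, 2.47], [-1.1, 4.24], [0.23, 1.98], [-2.94, 2.94]. Speed limits (rad/s): [2.57, 2.57, 3.14, 3.14, 3.14, 3.14, 3.14].

### API

Orientations are given as [roll, pitch, yaw] about the fixed x, y, z axes, in that order (R = Rz(yaw) Ry(pitch) Rx(roll)).
In Python, from cell import * gives the robot as it stands. The module is installed in compiled form; this text tells all that it offers.
- The arm moves only by the tool move_arm, never from a script. Its argument "series" is a list of rows, each a list of 2 entries, a list of its own where there are three numbers: the shift along the tool's x, y, z in m, then the turn about the tool's z in rad. In form: [[[x, y, z], yaw], ...]. A call has 1 to 5 rows; each row is the pose to reach, as a shift and turn from the pose measured when the call began, along the tool's axes at that moment; what a row does not reach only later rows make up. A row lasts 1/8 s, in which the tool goes at most 62.5 mm and 10.7 degrees, less where a joint would pass 70% of its speed; a pose out of reach is approached as far as the arm can. A call with a gripper value outside its range is refused whole. "claw" is the opening, from 0 (shut) to 1 (fully open), set as the call begins (left out, the last holds). The fingers move at their own pace and stop on an object; the grip force is fixed at half the most. Time passes only in rows, so rows that repeat a pose let the fingers close. It gives the time, the measured TCP pose, the force and the opening at its end, in the units of the state.
- read_state(): the state, without advancing time (a new reading comes with each control period).
- get_image(name): name is "scene" or "top" or "wrist"; returns the picture (420x560x3 uint8, blue, green, red); there is no depth.
- camera_model(name): a dict with "fov_y" (degrees; the focal length in pixels is half the picture's height over the tangent of half this angle, whatever the lens; pixels are square), "cx", "cy" (the principal point, pixels), "k1" (the pictures are not rectified: a ray, as slopes to the right and down, at radius r is drawn at 1 + k1 r^2 times it, then the intrinsics apply), "pose" (4x4, takes a point from camera to world coordinates); the wrist camera has in their place "tool_from_camera" (4x4, takes a point from camera to tool coordinates, whose origin is the TCP and whose axes are the flange's). Camera axes: x right, y down, z forward; pixel columns grow to the right and rows downward; lengths in mm; the calibration is good to about 2 mm. A picture is of the moment at which its call begins: read the wrist's pose just before it. camera_model takes no time and is no camera call.
- finish_job(): hands the job in, once; it reports no verdict.
The state is a dict: "clock": time; "qpos": joint angles; "qd": joint speeds; "tau": joint torques, N m; "eef_pos": TCP position; "tool_rot": TCP orientation; "force": force on the tool from outside, world axes, zero at the start; "torque": the same for the moment, N m; "width": finger opening in mm.
Only numpy, scipy, OpenCV 4.12 (cv2) and the standard library are available. Lean on these libraries where they do the work, as an engineer would, in place of code of your own. Each camera call takes 0.05 s, during which the arm holds its last target. There are 200 camera calls.

### The job

Put the bench back in order: set the sanding block, the box of screws, the drill bit stand and the reel of solder each into the wooden nest that matches its outline and size. Keep each one upright, and leave all four sitting flat on the bottom of their own nests, square between the lips, let go and at rest.

Things in the scene. Friction and masses are not known exactly. Their poses are not given: they have to be found in the camera images.
- sanding_block: Plain reddish-brown cork sanding block, a flat brick 62 x 105 mm, 30 mm high, about 0.12 kg. Origin: centre of its underside, z up. Its long side is turned 14 degrees (0.244 rad) anticlockwise seen from above from the body's y axis (that is, along (-0.242, 0.970) in the body's x, y). Grip across the 62 mm, in the middle of its length.
- screw_box: Closed blue box of screws with a pale label on top (solid, lid fixed), 55 x 80 mm, 45 mm high, about 0.42 kg. Origin: centre of its underside, z up. Its long side is turned 4 degrees (0.070 rad) anticlockwise from the body's y axis. Grip across the 55 mm.
- bit_stand: Orange drill bit stand: a narrow block 38 x 85 mm, 42 mm high, with five steel bits standing up from it in a row to 94 mm above its underside; about 0.28 kg. Origin: centre of its underside, z up. Its long side is turned 6 degrees (0.105 rad) clockwise from the body's y axis. Grip the upper half of the orange block across its 38 mm; the bits are then between the fingers.
- solder_reel: Reel of solder standing on its flange, black round flanges of 54 mm diameter with grey wire between them (48 mm), 35 mm high, about 0.25 kg. Origin: centre of its underside, z up along the reel's axis. Its yaw does not matter. Grip across the diameter, at its upper flange (30 to 35 mm up).
- nest_sanding: Largest nest, plywood with pale lips, inside 78 x 121 mm, outside 90 x 133 mm, for the sanding block. Fixed; origin: underside centre, z up; floor 4 mm, the lip tops 12 mm above the bench. Lips run along the ends and round the corners; mid long sides open 48 mm. Square: y axes of nest and thing parallel. Its long side is turned 14 degrees (0.244 rad) anticlockwise from the body's y axis.
- nest_screws: Middle-sized rectangular wooden nest, inside 71 x 96 mm, outside 83 x 108 mm, for the box of screws. Fixed; origin: underside centre, z up; floor 4 mm, the lip tops 12 mm above the bench. Lips run along the ends and round the corners; mid long sides open 48 mm. Square: y axes of nest and thing parallel. Its long side is turned 4 degrees (0.070 rad) anticlockwise from the body's y axis.
- nest_bits: Narrow rectangular wooden nest, inside 54 x 101 mm, outside 66 x 113 mm, for the drill bit stand. Fixed; origin: underside centre, z up; floor 4 mm, the lip tops 12 mm above the bench. Lips run along the ends and round the corners; mid long sides open 48 mm. Square: y axes of nest and thing parallel. Its long side is turned 6 degrees (0.105 rad) clockwise from the body's y axis.
- nest_reel: Round (eight-sided) wooden nest: a closed lip ring, 70 mm inside and 82 mm outside across its flats, on an 84 mm square plywood base, for the reel of solder. Clearance about 8 mm all round. Fixed; origin: underside centre, z up; floor 4 mm, the lip tops 12 mm above the bench. Tall black cases (to 0.33 m) stand behind the nests from x = 0.57.
Things that resemble listed ones, but are neither listed nor needed, are in the scene too. What is shaped like the screw_box but yellow is not meant.

How it is judged (in metres and radians):
At the end, for the whole second after the job is handed in: Each thing stands in its own nest: within 15 mm horizontally of the nest's origin, underside under 9 mm above the bench (4 when seated), within 0.1 rad of upright and 0.25 rad of the nest's long side, either way round (reel: any yaw), slower than 0.02 m/s, untouched by the fingers (horizontal distance between sanding_block and nest_sanding below 0.015 m and z of sanding_block in the frame of nest_sanding between -0.002 and 0.009 m and angle between each of sanding_block, screw_box, bit_stand, solder_reel's own z axis and vertical below 0.1 rad and linear speed of each of sanding_block, screw_box, bit_stand, solder_reel below 0.02 m/s and contact force between the fingers and sanding_block below 0.05 N and angle between the y axis of sanding_block and the y axis of nest_sanding, either way round below 0.25 rad and horizontal distance between screw_box and nest_screws below 0.015 m and z of screw_box in the frame of nest_screws between -0.002 and 0.009 m and contact force between the fingers and screw_box below 0.05 N and angle between the y axis of screw_box and the y axis of nest_screws, either way round below 0.25 rad and horizontal distance between bit_stand and nest_bits below 0.015 m and z of bit_stand in the frame of nest_bits between -0.002 and 0.009 m and contact force between the fingers and bit_stand below 0.05 N and angle between the y axis of bit_stand and the y axis of nest_bits, either way round below 0.25 rad and horizontal distance between solder_reel and nest_reel below 0.015 m and z of solder_reel in the frame of nest_reel between -0.002 and 0.009 m and contact force between the fingers and solder_reel below 0.05 N).
It fails at once if one of the four things is tipped over (more than 0.7 rad from upright) (angle between any of sanding_block, screw_box, bit_stand, solder_reel's own z axis and vertical above 0.7 rad).
It also fails if it takes over 112 s, if anything falls off the work surface, if the arm or the gripper's body presses on something with over 40 N, if the wrist force passes 120 N, or if a joint passes its speed limit or range.

## Working session

There is one attempt and no reset: what is moved stays moved. The work goes in short steps, Python scripts to look and compute and a tool call to move; the robot and the scene stay as the last step left them, time stands still between calls to the robot, and variables do not carry over. Pictures are saved under pics/ and viewed, about 12 in all and at most 16, crops included, and the job is handed in when it is done.

Besides the shell and the picture viewer there is one more tool, called after ">>>" as a command line: name --argument value ..., lists and objects as JSON in quotes. move_arm: Moves the arm, as the interface text tells. Its arguments: {"type":"object","properties":{"series":{"type":"array"},"claw":{"type":"number"}},"required":["series"]}

```bash
mkdir -p pics; python3 - <<'E'
from cell import *
import cv2,numpy as np
s=read_state(); print(s)
for n in ("top","scene"):
    cv2.imwrite(f"pics/{n}0.png",get_image(n)); print(n,camera_model(n))
print(camera_model("wrist"))
E
```

```text
{'clock': 0.0, 'qpos': array([ 1.06619392,  0.62931681,  0.03843574,  1.5183522 , -0.02699189,
        0.99626703, -0.01998106]), 'qd': array([ 0.00059007,  0.00104209, -0.0004538 , -0.00030184,  0.00158287,
        0.000353  ,  0.00186682]), 'tau': array([-7.70268307e-04, -5.63392103e+01,  1.22562166e+00, -1.93446583e+01,
        1.09174498e-02,  1.06605070e-02,  1.07577119e-05]), 'eef_pos': array([ 275.92824601, -587.8610742 ,  230.41300688]), 'tool_rot': array([-3.13976725e+00,  2.51656308e-05,  4.38831174e-01]), 'force': array([-0.27530207, -0.52060568,  0.11440782]), 'torque': array([0.0027651 , 0.04371968, 0.04451876]), 'width': 85.24630017871782}
top {'fov_y': 54.86971216566598, 'cx': 279.7944439004852, 'cy': 205.6472686004227, 'k1': -0.060010166350161105, 'pose': array([[-4.42483252e-01, -7.88474581e-01,  4.27219389e-01,
        -1.36569520e+02],
       [-8.96717582e-01,  3.94492832e-01, -2.00681296e-01,
         2.63511802e+02],
       [-1.03028859e-02, -4.71893250e-01, -8.81595492e-01,
         1.23435284e+03],
       [ 0.00000000e+00,  0.00000000e+00,  0.00000000e+00,
    
[... 254 characters left out ...]
 2.86187798e-01, -3.79176308e-01,
         4.53892667e+02],
       [-2.31808772e-02, -8.23088499e-01, -5.67439838e-01,
         7.42470735e+02],
       [ 0.00000000e+00,  0.00000000e+00,  0.00000000e+00,
         1.00000000e+00]])}
{'fov_y': 59.26109849072417, 'cx': 275.3584206357933, 'cy': 209.5739626065854, 'k1': 0.009424313160562515, 'tool_from_camera': array([[ 7.47148995e-05, -9.57350936e-01, -2.88927639e-01,
         7.43303027e+01],
       [ 9.99999838e-01,  2.34386705e-04, -5.18037820e-04,
         1.12628283e+00],
       [ 5.63664789e-04, -2.88927553e-01,  9.57350798e-01,
        -1.43402914e+02],
       [ 0.00000000e+00,  0.00000000e+00,  0.00000000e+00,
         1.00000000e+00]])}
```

View pics/top0.png

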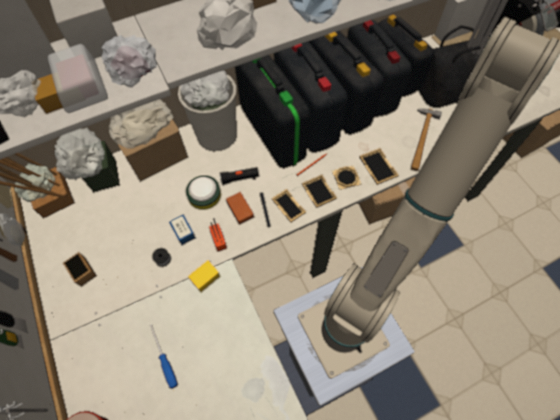

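View pics/scene0.png

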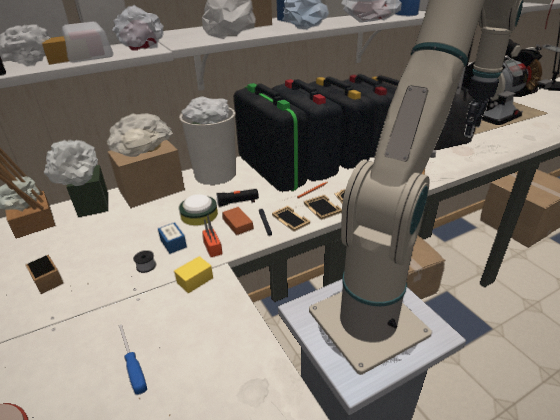

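```bash
cat > h.py <<'E'
from cell import *
import cv2,numpy as np
from scipy.spatial.transform import Rotation as Ro
def T_wrist(s):
    T=np.eye(4);T[:3,:3]=Ro.from_euler('xyz',s['tool_rot']).as_matrix();T[:3,3]=s['eef_pos']
    return T@camera_model("wrist")["tool_from_camera"]
def K(m):
    f=210/np.tan(np.radians(m['fov_y']/2));return np.array([[f,0,m['cx']],[0,f,m['cy']],[0,0,1]]),np.array([m['k1'],0,0,0,0])
def cast(m,P,uv,z):
    k,d=K(m);p=cv2.undistortPoints(np.array(uv,float).reshape(-1,1,2),k,d)[:,0]
    r=np.c_[p,np.ones(len(p))]@P[:3,:3].T;o=P[:3,3]
    return (o+r*((z-o[2])/r[:,2])[:,None])[:,:2]
def proj(m,P,X):
    k,d=K(m);Q=np.linalg.inv(P);return cv2.projectPoints(np.array(X,float).reshape(-1,3),cv2.Rodrigues(Q[:3,:3])[0],Q[:3,3],k,d)[0][:,0]
E
python3 - <<'E'
from h import *
m=camera_model("top");P=m["pose"];im=cv2.imread("pics/top0.png")
cv2.imwrite("pics/c0.png",cv2.resize(im[135:295,145:405],None,fx=3,fy=3,interpolation=cv2.INTER_CUBIC))
for n,uv,z in [("reel",(162,256),35),("screw",(181,227),45),("bits",(218,238),42),("cork",(239,206),30),("n1",(289,206),4),("n2",(320,191),4),("n3",(346,177),4),("n4",(379,166),4),("yel",(204,273),45)]: print(n,cast(m,P,uv,z).round())
E
```

```text
reel [[449. 406.]]
screw [[513. 316.]]
bits [[424. 222.]]
cork [[508. 113.]]
n1 [[444. -44.]]
n2 [[ 449. -169.]]
n3 [[ 458. -280.]]
n4 [[ 445. -413.]]
yel [[333. 306.]]
```

View pics/c0.png

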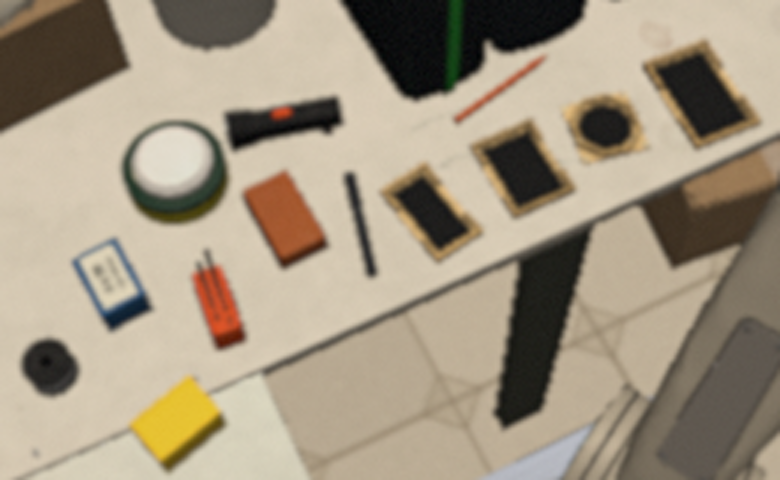

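```bash
python3 - <<'E'
from h import *
m=camera_model("top");P=m["pose"];im=cv2.imread("pics/top0.png")
hsv=cv2.cvtColor(im,cv2.COLOR_BGR2HSV)
def go(name,mask,z,roi):
    x0,y0,x1,y1=roi;M=np.zeros_like(mask);M[y0:y1,x0:x1]=mask[y0:y1,x0:x1]
    c=max(cv2.findContours(M,0,2)[0],key=cv2.contourArea)
    w=cast(m,P,c.reshape(-1,2),z).astype(np.float32);b=cv2.minAreaRect(w);p=cv2.boxPoints(b)
    e=[p[1]-p[0],p[2]-p[1]];l=max(e,key=np.linalg.norm);print(name,np.round(b[0]),np.round(b[1]),"long ang",np.arctan2(l[1],l[0])%np.pi)
dark=(hsv[...,2]<60).astype(np.uint8)
go("nbits",dark,4,(272,188,305,225));go("nscrew",dark,4,(303,174,338,208));go("nreel",dark,4,(334,166,360,188));go("nsand",dark,4,(362,149,398,184))
sat=((hsv[...,1]>150)&(hsv[...,2]>60)&((hsv[...,0]<15)|(hsv[...,0]>170))).astype(np.uint8)
go("cork",sat,25,(224,188,256,224));go("bits",sat,35,(205,215,230,255))
go("label",((hsv[...,1]<60)&(hsv[...,2]>170)).astype(np.uint8),45,(172,217,188,237))
go("reel",dark,30,(150,244,175,270))
E
```

```text
nbits [448. -43.] [84. 39.] long ang 0.14419304
nscrew [ 451. -166.] [56. 80.] long ang 3.1327827
nreel [ 459. -283.] [53. 51.] long ang 0.6372828
nsand [ 447. -410.] [ 61. 105.] long ang 3.1041892
cork [506. 114.] [102.  53.] long ang 0.053839277
bits [433. 221.] [31. 91.] long ang 3.0741878
label [516. 317.] [69. 38.] long ang 0.09230641
reel [451. 410.] [56. 42.] long ang 0.374547
```

>>> move_arm --series '[[[0.275, -0.133, -0.03], 0.44], [[0.275, -0.133, -0.03], 0.44], [[0.275, -0.133, -0.03], 0.44], [[0.275, -0.133, -0.03], 0.44], [[0.275, -0.133, -0.03], 0.44]]' --claw 1

```text
clock: 0.72
eef_pos: [469.7, -348.4, 260.6]
tool_rot: [-3.14, 0.001, -0.0]
force: [0.6, -0.3, 0.7]
width: 85.5
```

```bash
cat > snap.py <<'E'
from h import *
import sys,pickle
s=read_state();im=get_image("wrist");n=sys.argv[1]
cv2.imwrite(f"pics/{n}.png",im);pickle.dump(T_wrist(s),open(f"pics/{n}.pkl","wb"));print(s['eef_pos'],s['tool_rot'],s['width'],s['clock'])
E
python3 snap.py w1
```

```text
[ 469.6744272  -348.39571257  260.62081391] [-3.13950894e+00  9.32881262e-04 -2.26608696e-04] 85.5162954002195 0.725
```

View pics/w1.png

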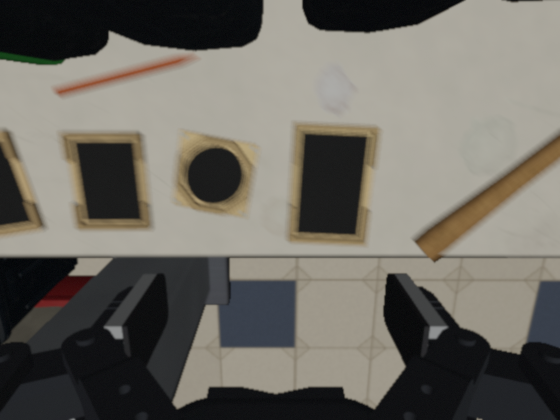

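>>> move_arm --series '[[[0, -0.24, 0], 0], [[0, -0.24, 0], 0], [[0, -0.24, 0], 0], [[0, -0.24, 0], 0], [[0, -0.24, 0], 0]]'

```text
clock: 1.4
eef_pos: [474.2, -93.9, 262.8]
tool_rot: [-3.131, -0.004, 0.021]
force: [-0.4, -1.4, -0.3]
width: 85.7
```

```bash
python3 snap.py w2; cat > nest.py <<'E'
from h import *
import pickle,sys
def rects(n,mask,z,amin=1500,amax=20000):
    m=camera_model("wrist");P=pickle.load(open(f"pics/{n}.pkl","rb"))
    for c in cv2.findContours(mask.astype(np.uint8),0,2)[0]:
        if not amin<cv2.contourArea(c)<amax: continue
        w=cast(m,P,c.reshape(-1,2),z).astype(np.float32);b=cv2.minAreaRect(w);p=cv2.boxPoints(b)
        l=max([p[1]-p[0],p[2]-p[1]],key=np.linalg.norm);a=np.arctan2(l[1],l[0]);a=(a+np.pi/2)%np.pi-np.pi/2
        x,y,ww,hh=cv2.boundingRect(c);print(n,"px",(x,y,ww,hh),"c",np.round(b[0],1),"size",np.round(sorted(b[1]),1),"ang",round(float(a),3))
if __name__=="__main__":
    for n in sys.argv[1:]:
        h=cv2.cvtColor(cv2.imread(f"pics/{n}.png"),cv2.COLOR_BGR2HSV);M=(h[...,2]<60);M[252:]=0;rects(n,M,5)
E
python3 nest.py w1 w2
```

```text
[474.18269541 -93.86425386 262.83742336] [-3.13052779 -0.0038683   0.02084317] 85.7125573640381 1.4
w1 px (188, 148, 53, 54) c [ 463.1 -280.9] size [57.3 59.5] ang -0.028
w1 px (77, 143, 63, 76) c [ 455.7 -164.8] size [58.  84.4] ang 0.002
w1 px (299, 135, 67, 99) c [ 451.2 -409.4] size [ 64.7 109.7] ang -0.047
w1 px (303, 0, 160, 32) c [ 620.3 -451. ] size [ 26.9 152.2] ang 1.567
w1 px (0, 0, 263, 62) c [ 606.6 -204.9] size [ 54.2 261.5] ang -1.568
w2 px (422, 158, 58, 56) c [ 460.2 -285.4] size [61.3 63. ] ang -0.186
w2 px (315, 150, 61, 78) c [ 453.4 -168.9] size [61.8 87.5] ang 0.002
w2 px (523, 147, 37, 100) c [ 445.5 -386.9] size [ 39.8 117.6] ang 0.234
w2 px (208, 147, 53, 85) c [449.7 -46.5] size [44.7 92.3] ang 0.163
w2 px (345, 0, 215, 66) c [ 616.5 -263.4] size [ 55.  210.9] ang -1.511
w2 px (250, 0, 146, 72) c [ 609.1 -134. ] size [ 64.1 140.1] ang -1.554
w2 px (33, 0, 162, 45) c [631.   68.8] size [ 36.6 155.5] ang 1.358
```

View pics/w2.png

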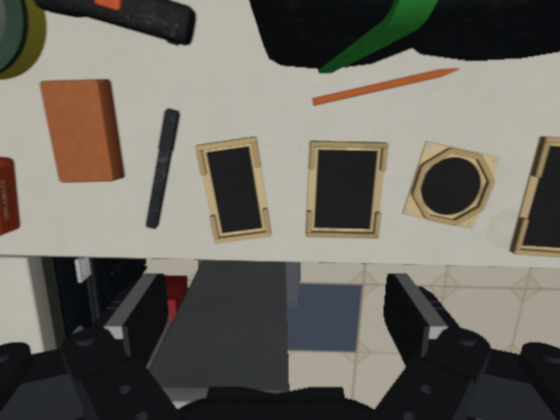

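>>> move_arm --series '[[[0, -0.28, 0], 0], [[0, -0.28, 0], 0], [[0, -0.28, 0], 0], [[0, -0.28, 0], 0], [[0, -0.28, 0], 0]]'

```text
clock: 2.08
eef_pos: [469.9, 184.7, 265.3]
tool_rot: [-3.132, -0.004, 0.018]
force: [-0.3, -1.7, -0.2]
width: 85.5
```

>>> move_arm --series '[[[0, -0.06, 0], 0.018], [[0, -0.06, 0], 0.018], [[0, -0.06, 0], 0.018], [[0, -0.06, 0], 0.018], [[0, -0.06, 0], 0.018]]'

```text
clock: 2.7
eef_pos: [469.3, 243.1, 265.9]
tool_rot: [-3.133, -0.004, -0.003]
force: [-0.1, 0.2, 0.4]
width: 85.5
```

```bash
python3 snap.py w3; python3 - <<'E'
from nest import *
h=cv2.cvtColor(cv2.imread("pics/w3.png"),cv2.COLOR_BGR2HSV)
H,S,V=cv2.split(h)
red=(S>150)&(V>60)&((H<15)|(H>170));red[260:]=0
print("red z30");rects("w3",red,30);print("red z42");rects("w3",red,42)
b=(S>110)&(H>95)&(H<130);b[260:]=0;print("blue z0");rects("w3",b,20,300)
l=(V>150)&(S<70);n,lab,st,ce=cv2.connectedComponentsWithStats(l.astype(np.uint8))
print("dark");d=(V<60);d[260:]=0;rects("w3",d,33,500)
E
```

```text
[469.33043817 243.06981199 265.89032071] [-3.13253955e+00 -4.37445208e-03 -2.69067676e-03] 85.53221343376302 2.7
red z30
w3 px (281, 158, 40, 82) c [441.1 218.9] size [37.2 87.9] ang -0.082
w3 px (379, 79, 62, 102) c [512.2 111. ] size [56.5 99. ] ang 0.05
red z42
w3 px (281, 158, 40, 82) c [444.4 219.6] size [36.  85.1] ang -0.082
w3 px (379, 79, 62, 102) c [513.2 115.1] size [54.7 95.9] ang 0.05
blue z0
w3 px (170, 84, 69, 87) c [515.  317.4] size [61.3 83.3] ang 0.089
dark
w3 px (93, 157, 61, 54) c [459.  403.4] size [51.9 65.2] ang -1.241
w3 px (516, 142, 44, 87) c [456.1 -26. ] size [43.  86.5] ang 0.18
w3 px (442, 106, 59, 120) c [475.5  46.9] size [ 17.2 125. ] ang -0.246
w3 px (373, 82, 9, 98) c [511.9 143.3] size [ 6.4 95.2] ang 0.051
w3 px (395, 0, 165, 41) c [612.3  62. ] size [ 32.9 147.5] ang 1.56
w3 px (260, 0, 132, 81) c [595.6 198.9] size [ 68.3 119.3] ang 1.565
```

View pics/w3.png

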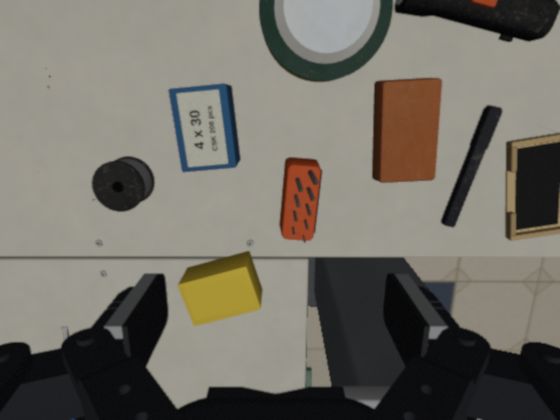

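>>> move_arm --series '[[[-0.025, 0.023, 0.05], 0.08], [[-0.025, 0.023, 0.1], 0.08], [[-0.025, 0.023, 0.14], 0.08], [[-0.025, 0.023, 0.14], 0.08], [[-0.025, 0.023, 0.14], 0.08]]'

```text
clock: 3.38
eef_pos: [445.8, 222.0, 126.8]
tool_rot: [-3.131, -0.005, -0.083]
force: [-0.1, -0.4, 0.7]
width: 85.4
```

```bash
python3 snap.py w4; python3 - <<'E'
from nest import *
h=cv2.cvtColor(cv2.imread("pics/w4.png"),cv2.COLOR_BGR2HSV)
H,S,V=cv2.split(h)
red=(S>150)&(V>60)&((H<15)|(H>170));red[380:]=0;rects("w4",red,42)
E
```

```text
[445.78335097 222.01979455 126.78580051] [-3.13103999 -0.00522055 -0.08259608] 85.4353589346279 3.375
w4 px (256, 155, 54, 126) c [444.2 218.2] size [33.8 85.5] ang -0.083
w4 px (396, 4, 101, 177) c [512.2 115.9] size [54.6 94. ] ang 0.057
```

View pics/w4.png

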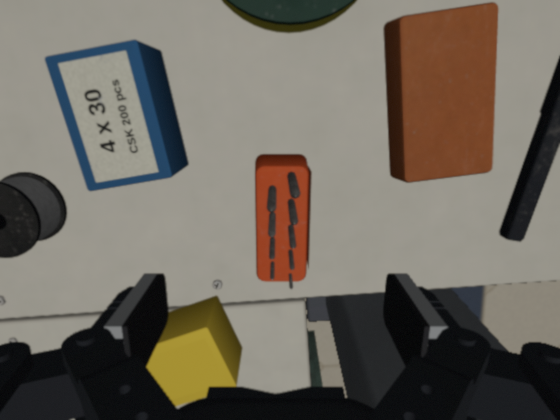

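>>> move_arm --series '[[[-0.002, 0.004, 0.04], 0], [[-0.002, 0.004, 0.08], 0], [[-0.002, 0.004, 0.102], 0], [[-0.002, 0.004, 0.102], 0], [[-0.002, 0.004, 0.102], 0]]'

```text
clock: 4.05
eef_pos: [445.7, 220.1, 26.8]
tool_rot: [-3.129, -0.009, -0.083]
force: [-0.4, 0.8, 0.4]
width: 85.4
```

>>> move_arm --series '[[[0, 0, 0], 0], [[0, 0, 0], 0], [[0, 0, 0], 0], [[0, 0, 0], 0], [[0, 0, 0], 0]]' --claw 0

```text
clock: 4.68
eef_pos: [446.0, 220.1, 27.7]
tool_rot: [-3.128, -0.009, -0.082]
force: [-1.4, -0.7, 10.3]
width: 33.1
```

>>> move_arm --series '[[[0, 0, 0], 0], [[0, 0, 0], 0]]'

```text
clock: 4.92
eef_pos: [445.9, 220.0, 27.7]
tool_rot: [-3.129, -0.009, -0.083]
force: [0.4, 0.1, 2.0]
width: 33.0
```

```bash
python3 snap.py w5
```

```text
[445.91054762 219.995467    27.73882525] [-3.1285886  -0.00931459 -0.08252137] 32.9713772711639 4.925
```

View pics/w5.png

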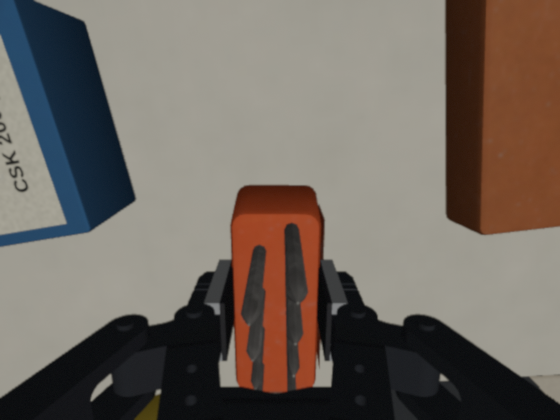

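>>> move_arm --series '[[[0, 0, -0.04], 0], [[0, 0, -0.08], 0], [[0, 0, -0.12], 0], [[0, 0, -0.12], 0]]'

```text
clock: 5.48
eef_pos: [446.3, 219.4, 149.9]
tool_rot: [-3.126, -0.014, -0.083]
force: [0.3, 0.2, -3.5]
width: 33.2
```

>>> move_arm --series '[[[0.006, 0.055, 0], -0.05], [[0.012, 0.11, 0], -0.1], [[0.018, 0.165, 0], -0.15], [[0.023, 0.22, 0], -0.2], [[0.028, 0.264, 0], -0.24]]'

```text
clock: 6.1
eef_pos: [451.0, -48.2, 144.5]
tool_rot: [-3.129, -0.014, 0.157]
force: [0.7, 0.9, -3.7]
width: 33.1
```

>>> move_arm --series '[[[0, 0, 0], 0], [[0, 0, 0], 0]]'

```text
clock: 6.35
eef_pos: [449.9, -47.9, 143.3]
tool_rot: [-3.127, -0.012, 0.157]
force: [-0.2, 1.1, -3.0]
width: 32.9
```

```bash
python3 snap.py w6
```

```text
[449.92836015 -47.88719291 143.28341102] [-3.12748579 -0.01167496  0.1565771 ] 32.93222522335106 6.35
```

View pics/w6.png

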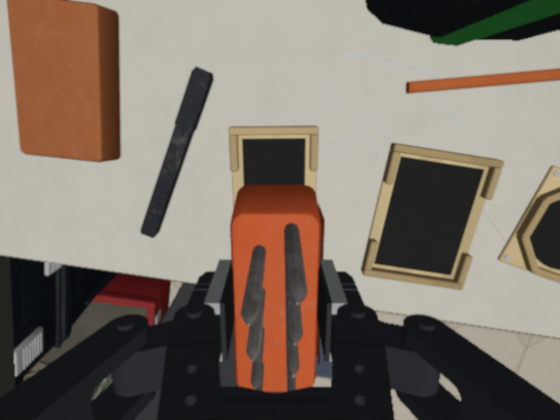

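```bash
python3 - <<'E'
from nest import *
m=camera_model("wrist");P=pickle.load(open("pics/w6.pkl","rb"));d=np.array([np.cos(.157),np.sin(.157)])
print("nest",cast(m,P,[(230,128),(318,127),(274,127.5)],12), cast(m,P,[(274,127.5)],12)-56.5*d)
# screw nest corners outer z12
q=cast(m,P,[(393,144),(502,160),(468,288),(363,275)],12);print("nscrew",q.mean(0),q)
t=cast(m,P,[(236,192),(318,192),(277,187)],157.6);print("block far",t,t[2]-42.5*d)
E
```

```text
nest [[499.07640462  -5.39815688]
 [509.87006103 -68.70676411]
 [504.49220375 -37.11719455]] [[448.68710884 -45.95129794]]
nscrew [ 454.02783355 -168.32949885] [[ 506.46980777 -125.31829968]
 [ 507.5679208  -207.11624353]
 [ 402.37556287 -213.86389034]
 [ 399.69804277 -127.01956185]]
block far [[489.27029495 -28.28330216]
 [494.00060989 -57.5320378 ]
 [493.46520521 -42.64151379]] [451.48792144 -49.28663582]
```

>>> move_arm --series '[[[-0.002, -0.002, 0.04], -0.01], [[-0.002, -0.002, 0.08], -0.01], [[-0.002, -0.002, 0.1], -0.01], [[-0.002, -0.002, 0.1], -0.01], [[-0.002, -0.002, 0.1], -0.01]]'

```text
clock: 7.02
eef_pos: [449.0, -42.0, 43.1]
tool_rot: [-3.127, -0.012, 0.172]
force: [-0.3, 0.5, -2.8]
width: 32.8
```

```bash
python3 snap.py w7
```

```text
[449.03949169 -41.99345476  43.10221728] [-3.12653321 -0.0121803   0.17150158] 32.84196367815027 7.025
```

View pics/w7.png

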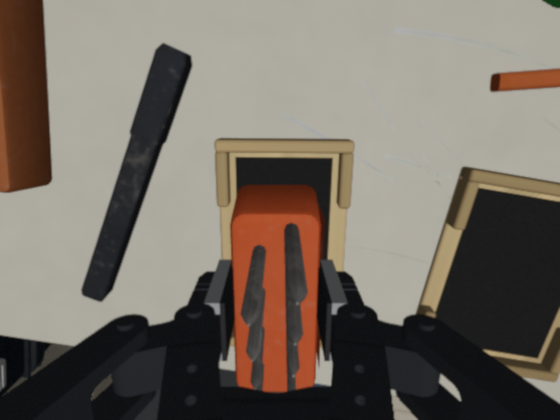

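```bash
python3 - <<'E'
from nest import *
m=camera_model("wrist");P=pickle.load(open("pics/w7.pkl","rb"));a=.17;d=np.array([np.cos(a),np.sin(a)])
e=cast(m,P,[(217,140),(353,140),(285,140)],12);print("nest",e[2]-56.5*d,np.linalg.norm(e[0]-e[1]))
t=cast(m,P,[(234,215),(321,215),(277,187)],57);print("block",t,t[2]-42.5*d)
E
```

```text
nest [449.53495184 -46.73496213] 63.69306672174417
block [[479.17666776 -22.30208323]
 [484.81655788 -53.91317496]
 [492.38240564 -36.13727825]] [450.49505304 -43.32752809]
```

>>> move_arm --series '[[[0, 0.004, 0], 0], [[-0.001, 0.004, 0.006], 0], [[-0.001, 0.004, 0.012], 0], [[-0.001, 0.004, 0.012], 0], [[-0.001, 0.004, 0.012], 0]]'

```text
clock: 7.7
eef_pos: [449.6, -46.4, 31.8]
tool_rot: [-3.127, -0.014, 0.171]
force: [0.6, 0.5, 0.8]
width: 33.2
```

>>> move_arm --series '[[[0, 0, 0], 0], [[0, 0, 0], 0], [[0, 0, 0], 0]]' --claw 1

```text
clock: 8.07
eef_pos: [449.7, -46.3, 31.8]
tool_rot: [-3.127, -0.014, 0.171]
force: [-0.1, 0.1, 1.4]
width: 84.2
```

>>> move_arm --series '[[[0, 0, -0.04], 0], [[0, 0, -0.09], 0], [[0, 0, -0.14], 0], [[0, 0, -0.16], 0], [[0, 0, -0.16], 0]]'

```text
clock: 8.7
eef_pos: [448.8, -49.3, 193.1]
tool_rot: [-3.129, -0.017, 0.17]
force: [-0.7, 0.6, -0.9]
width: 85.5
```

```bash
python3 snap.py w8; python3 - <<'E'
from nest import *
h=cv2.cvtColor(cv2.imread("pics/w8.png"),cv2.COLOR_BGR2HSV)
H,S,V=cv2.split(h)
red=(S>150)&(V>60)&((H<15)|(H>170));red[380:]=0;rects("w8",red,46);rects("w8",red,30)
E
```

```text
[448.7691368  -49.25758595 193.10372313] [-3.12871903 -0.01747199  0.17007895] 85.51091594803857 8.7
w8 px (254, 146, 45, 101) c [448.  -48.6] size [35.5 83.8] ang 0.169
w8 px (57, 11, 87, 139) c [512.1  96.3] size [62.1 93. ] ang 0.047
w8 px (254, 146, 45, 101) c [444. -49.] size [37.4 88.4] ang 0.169
w8 px (57, 11, 87, 139) c [511.7 103.7] size [65.5 98.1] ang 0.047
```

View pics/w8.png

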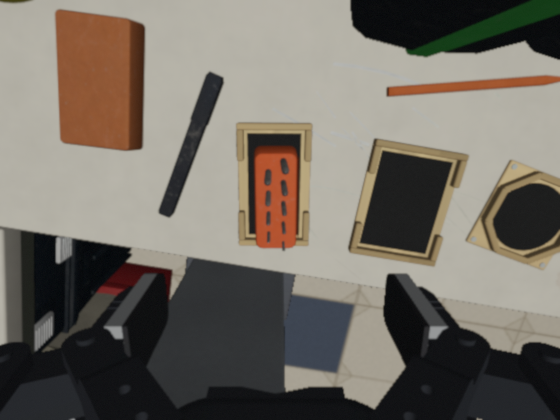

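>>> move_arm --series '[[[0.02, -0.037, 0], 0.04], [[0.042, -0.074, 0], 0.08], [[0.063, -0.111, 0.02], 0.12], [[0.08, -0.15, 0.04], 0.12], [[0.08, -0.15, 0.043], 0.12]]'

```text
clock: 9.38
eef_pos: [500.4, 116.9, 149.6]
tool_rot: [-3.125, -0.009, 0.057]
force: [-0.5, -1.3, -0.1]
width: 85.4
```

>>> move_arm --series '[[[0, 0, 0], 0], [[0, 0, 0], 0]]'

```text
clock: 9.62
eef_pos: [499.8, 115.8, 149.1]
tool_rot: [-3.125, -0.008, 0.056]
force: [-0.2, 0.3, 0.4]
width: 85.3
```

```bash
python3 snap.py w9; python3 - <<'E'
from nest import *
h=cv2.cvtColor(cv2.imread("pics/w9.png"),cv2.COLOR_BGR2HSV)
H,S,V=cv2.split(h)
red=(S>110)&(V>30)&((H<18)|(H>170));red[330:]=0;rects("w9",red,30);
m=camera_model("wrist");P=pickle.load(open("pics/w8.pkl","rb"))
print(cast(m,P,[(237,123),(312,123),(308,245),(239,247)],12).mean(0))
E
```

```text
[499.82163472 115.81815669 149.05090944] [-3.12532618 -0.00793636  0.05598131] 85.32944844425391 9.625
w9 px (446, 224, 74, 106) c [449.3 -46.3] size [54.8 92.9] ang 0.183
w9 px (247, 116, 82, 137) c [513.3 109.6] size [ 56.7 101.5] ang 0.051
[448.96909939 -46.25262406]
```

>>> move_arm --series '[[[0.012, 0.008, 0.04], 0], [[0.012, 0.008, 0.08], 0], [[0.012, 0.008, 0.12], 0], [[0.012, 0.008, 0.144], 0], [[0.012, 0.008, 0.144], 0]]'

```text
clock: 10.3
eef_pos: [512.8, 109.5, 4.4]
tool_rot: [-3.126, -0.006, 0.054]
force: [0.8, -0.0, -0.3]
width: 85.4
```

>>> move_arm --series '[[[0, 0, 0], 0], [[0, 0, 0], 0], [[0, 0, 0], 0], [[0, 0, 0], 0]]' --claw 0

```text
clock: 10.8
eef_pos: [513.6, 109.3, 6.0]
tool_rot: [-3.126, -0.008, 0.054]
force: [-0.7, -0.6, 6.3]
width: 60.7
```

>>> move_arm --series '[[[0, 0, -0.04], 0], [[0, 0, -0.09], 0], [[-0.02, 0, -0.14], 0], [[-0.05, 0, -0.16], 0], [[-0.05, 0, -0.16], 0]]'

```text
clock: 11.42
eef_pos: [461.4, 103.7, 167.8]
tool_rot: [-3.127, -0.011, 0.054]
force: [0.0, -0.2, -1.5]
width: 60.3
```

>>> move_arm --series '[[[-0.008, 0.055, 0], 0.02], [[-0.016, 0.11, 0], 0.04], [[-0.024, 0.165, 0], 0.06], [[-0.03, 0.22, 0], 0.08], [[-0.03, 0.275, 0], 0.1]]'

```text
clock: 12.05
eef_pos: [446.3, -174.8, 163.5]
tool_rot: [-3.127, -0.01, -0.047]
force: [1.7, 0.6, -1.2]
width: 60.2
```

>>> move_arm --series '[[[0.004, 0.055, 0], 0], [[0.008, 0.11, 0], 0], [[0.012, 0.165, 0], 0], [[0.015, 0.22, 0], 0], [[0.015, 0.235, 0], 0]]'

```text
clock: 12.68
eef_pos: [448.6, -415.7, 159.2]
tool_rot: [-3.129, -0.009, -0.054]
force: [0.6, 0.2, -1.9]
width: 60.6
```

>>> move_arm --series '[[[0, 0, 0.04], 0], [[0, 0, 0.06], 0], [[0, 0, 0.06], 0], [[0, 0, 0.06], 0]]'

```text
clock: 13.18
eef_pos: [450.1, -414.8, 100.0]
tool_rot: [-3.129, -0.011, -0.053]
force: [-0.1, -0.9, -1.0]
width: 60.2
```

```bash
python3 snap.py w10
```

```text
[ 450.09784117 -414.82490264   99.95823654] [-3.1293053  -0.01066114 -0.05295977] 60.19913178686461 13.175
```

View pics/w10.png

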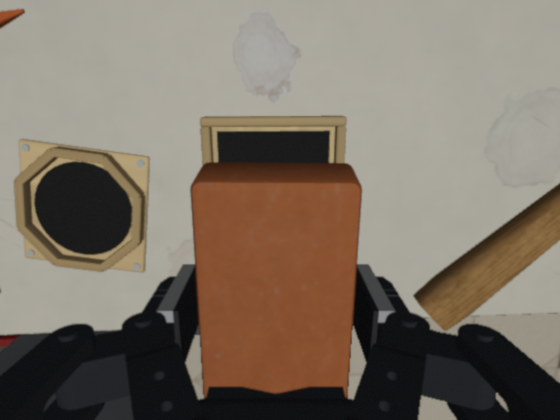

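```bash
python3 - <<'E'
from nest import *
m=camera_model("wrist");P=pickle.load(open("pics/w10.pkl","rb"));a=-.053;d=np.array([np.cos(a),np.sin(a)])
e=cast(m,P,[(201,117.5),(346,117),(273.5,117)],12);print("nest",e,e[2]-66.5*d,np.linalg.norm(e[0]-e[1]))
t=cast(m,P,[(199,165),(356,165),(276.5,164)],124);print("block",t,t[2]-52.5*d)
q=cast(m,P,[(20,140),(150,155),(145,272),(25,258)],4);print("nreel",q,q.mean(0))
E
```

```text
nest [[ 516.71565122 -372.26241603]
 [ 512.39265492 -460.60911314]
 [ 514.71588486 -416.56135971]] [ 448.30926225 -413.03850953] 88.45240068228762
block [[ 504.79235037 -393.54331731]
 [ 502.19278873 -444.84211359]
 [ 503.84021068 -418.95541113]] [ 451.41392967 -416.17421362]
nreel [[ 508.34738274 -252.31453691]
 [ 494.59306806 -334.73708877]
 [ 411.77694981 -318.83385139]
 [ 426.65784547 -235.5152053 ]] [ 460.34381152 -285.35017059]
```

>>> move_arm --series '[[[-0.002, -0.001, 0.04], 0], [[-0.002, -0.001, 0.07], 0], [[-0.002, -0.001, 0.085], 0], [[-0.002, -0.001, 0.091], 0], [[-0.002, -0.001, 0.091], 0]]'

```text
clock: 13.85
eef_pos: [450.3, -413.5, 10.6]
tool_rot: [-3.131, -0.013, -0.053]
force: [0.3, 0.0, -0.3]
width: 60.5
```

>>> move_arm --series '[[[-0.001, 0, 0.001], 0], [[-0.001, 0, 0.001], 0]]'

```text
clock: 14.1
eef_pos: [450.0, -414.0, 10.4]
tool_rot: [-3.132, -0.015, -0.053]
force: [0.2, -0.1, 1.9]
width: 60.5
```

>>> move_arm --series '[[[0, 0, 0], 0], [[0, 0, 0], 0], [[0, 0, 0], 0]]' --claw 1

```text
clock: 14.48
eef_pos: [450.0, -414.0, 10.4]
tool_rot: [-3.132, -0.015, -0.053]
force: [0.4, -0.1, 0.3]
width: 85.1
```

>>> move_arm --series '[[[0, 0, -0.04], 0], [[0, 0, -0.09], 0], [[0, 0, -0.14], 0], [[0, 0, -0.17], 0], [[0, 0, -0.17], 0]]'

```text
clock: 15.1
eef_pos: [448.8, -416.5, 183.1]
tool_rot: [-3.136, -0.019, -0.053]
force: [0.4, 0.7, -0.1]
width: 85.5
```

```bash
python3 snap.py w11; python3 - <<'E'
from nest import *
h=cv2.cvtColor(cv2.imread("pics/w11.png"),cv2.COLOR_BGR2HSV)
H,S,V=cv2.split(h)
red=(S>150)&(V>30)&((H<18)|(H>170));red[330:]=0;rects("w11",red,34)
E
```

```text
[ 448.77304152 -416.45845221  183.06880003] [-3.13562962 -0.01866759 -0.05324058] 85.53419932871019 15.1
w11 px (237, 132, 74, 123) c [ 449.8 -414.5] size [ 58.  102.6] ang -0.055
```

>>> move_arm --series '[[[-0.003, -0.06, 0], 0], [[-0.006, -0.12, 0], 0], [[-0.009, -0.18, 0], 0], [[-0.012, -0.24, 0], 0], [[-0.015, -0.3, 0], 0]]'

```text
clock: 15.78
eef_pos: [447.4, -113.4, 182.0]
tool_rot: [-3.133, -0.013, -0.053]
force: [1.5, 0.4, -0.3]
width: 85.4
```

>>> move_arm --series '[[[-0.003, -0.06, 0], 0], [[-0.006, -0.12, 0], 0], [[-0.009, -0.18, 0], 0], [[-0.012, -0.24, 0], 0], [[-0.015, -0.3, 0], 0]]'

```text
clock: 16.4
eef_pos: [447.3, 188.2, 183.1]
tool_rot: [-3.134, -0.011, -0.054]
force: [1.3, -0.0, 0.1]
width: 85.7
```

>>> move_arm --series '[[[0.015, -0.045, 0], -0.05], [[0.03, -0.09, 0.01], -0.1], [[0.051, -0.133, 0.03], -0.14], [[0.051, -0.133, 0.03], -0.14], [[0.051, -0.133, 0.03], -0.14]]'

```text
clock: 17.02
eef_pos: [504.4, 317.1, 153.0]
tool_rot: [-3.138, -0.008, 0.086]
force: [-0.4, -0.1, -0.6]
width: 85.6
```

```bash
python3 snap.py w12; python3 - <<'E'
from nest import *
im=cv2.imread("pics/w12.png");h=cv2.cvtColor(im,cv2.COLOR_BGR2HSV)
H,S,V=cv2.split(h)
b=((S>110)&(H>95)&(H<130)).astype(np.uint8);b[360:]=0;rects("w12",b,45,800)
c=max(cv2.findContours(b,0,2)[0],key=cv2.contourArea);mk=cv2.drawContours(np.zeros_like(b),[c],-1,1,-1)
l=cv2.morphologyEx((mk&(S<80)).astype(np.uint8),cv2.MORPH_CLOSE,np.ones((25,25)));print("label");rects("w12",l,45,500)
d=(V<75);d[360:]=0;print("dark");rects("w12",d,33,800)
E
```

```text
[504.41799524 317.13930551 153.01271099] [-3.13812709 -0.00847305  0.0864121 ] 85.61927948559868 17.025
w12 px (241, 132, 80, 113) c [518.3 314.7] size [53.5 80.4] ang 0.088
label
w12 px (250, 142, 61, 100) c [516.2 314.4] size [41.4 71.4] ang 0.088
dark
w12 px (223, 339, 86, 21) c [376.1 314.3] size [18.1 72.6] ang -1.366
w12 px (378, 274, 182, 86) c [423.7 148.2] size [ 78.5 151.2] ang -1.476
w12 px (0, 209, 195, 151) c [398.3 438.7] size [ 90.8 205. ] ang -0.762
w12 px (368, 0, 192, 143) c [601.1 203.5] size [ 78.8 128.4] ang 1.384
```

View pics/w12.png

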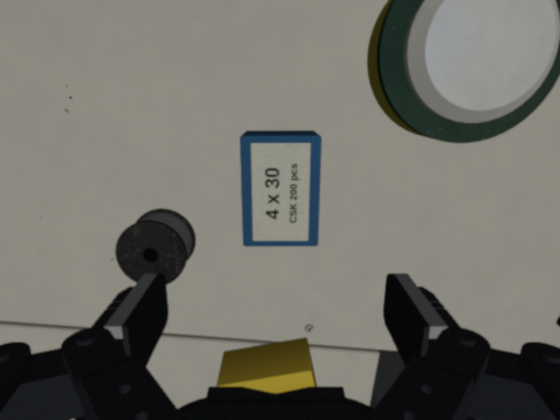

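>>> move_arm --series '[[[0.011, 0.004, 0.04], 0], [[0.011, 0.004, 0.08], 0], [[0.011, 0.004, 0.12], 0], [[0.011, 0.004, 0.147], 0], [[0.011, 0.004, 0.147], 0]]'

```text
clock: 17.7
eef_pos: [516.1, 312.0, 5.5]
tool_rot: [-3.141, -0.006, 0.085]
force: [0.2, 0.2, 0.3]
width: 85.6
```

>>> move_arm --series '[[[0, 0, 0], 0], [[0, 0, 0], 0], [[0, 0, 0], 0], [[0, 0, 0], 0], [[0, 0, 0], 0]]' --claw 0

```text
clock: 18.32
eef_pos: [517.2, 313.4, 7.7]
tool_rot: [-3.138, -0.009, 0.085]
force: [-1.0, 0.2, 6.6]
width: 54.0
```

```bash
python3 - <<'E'
from nest import *
m=camera_model("wrist");P=pickle.load(open("pics/w12.pkl","rb"))
print("reel",cast(m,P,[(151,254),(117,250),(186,254)],35))
E
```

```text
reel [[457.48251245 408.51313476]
 [458.53293288 434.34177388]
 [459.82941815 381.78754095]]
```

>>> move_arm --series '[[[0, 0, -0.04], 0], [[0, 0, -0.09], 0], [[-0.02, 0, -0.14], 0], [[-0.06, 0, -0.16], 0], [[-0.06, 0, -0.16], 0]]'

```text
clock: 18.95
eef_pos: [453.3, 307.7, 169.3]
tool_rot: [-3.139, -0.01, 0.088]
force: [0.6, 0.0, -3.3]
width: 54.4
```

>>> move_arm --series '[[[-0.005, 0.058, 0], 0.02], [[-0.01, 0.116, 0], 0.04], [[-0.015, 0.174, 0], 0.06], [[-0.02, 0.232, 0], 0.075], [[-0.025, 0.29, 0], 0.075]]'

```text
clock: 19.58
eef_pos: [453.9, 14.1, 168.1]
tool_rot: [-3.138, -0.01, 0.012]
force: [1.5, 0.3, -3.6]
width: 54.4
```

>>> move_arm --series '[[[-0.001, 0.058, 0], 0], [[-0.002, 0.116, 0], 0], [[-0.002, 0.174, 0], 0], [[-0.002, 0.18, 0], 0], [[-0.002, 0.18, 0], 0]]'

```text
clock: 20.2
eef_pos: [453.8, -166.3, 167.3]
tool_rot: [-3.138, -0.01, 0.01]
force: [0.4, 1.2, -3.3]
width: 54.6
```

>>> move_arm --series '[[[0, 0, 0.04], 0], [[0, 0, 0.07], 0], [[0, 0, 0.07], 0], [[0, 0, 0.07], 0]]'

```text
clock: 20.7
eef_pos: [455.5, -164.9, 98.2]
tool_rot: [-3.138, -0.011, 0.013]
force: [0.8, -1.0, -3.2]
width: 54.2
```

```bash
python3 snap.py w13
```

```text
[ 455.4573825  -164.92083343   98.15947023] [-3.13782875 -0.01092837  0.01255567] 54.23954345449587 20.7
```

View pics/w13.png

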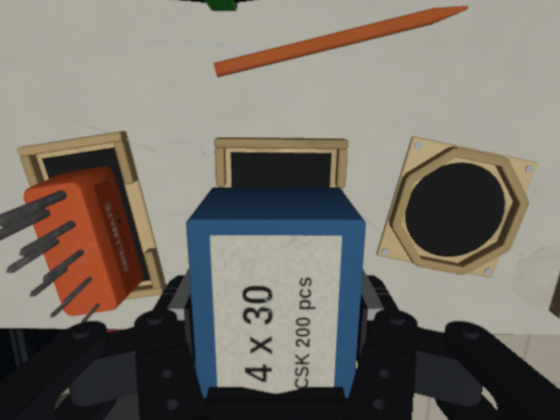

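```bash
python3 - <<'E'
from nest import *
m=camera_model("wrist");P=pickle.load(open("pics/w13.pkl","rb"));a=.01;d=np.array([np.cos(a),np.sin(a)])
e=cast(m,P,[(215,138),(348,139),(281.5,138.5)],12);print("nest",e,e[2]-54*d,np.linalg.norm(e[0]-e[1]))
t=cast(m,P,[(208,188),(343,188),(275.5,188)],90.5);print("box bottom",t,t[2]-40*d)
q=cast(m,P,[(415,137),(536,160),(492,278),(377,253)],4);print("nreel",q,q.mean(0))
E
```

```text
nest [[ 507.11292447 -127.42742139]
 [ 507.57217547 -209.20239682]
 [ 507.35581712 -168.33508635]] [ 453.35851709 -168.87507735] 81.77626500744543
box bottom [[ 493.64204013 -136.698965  ]
 [ 494.42008017 -193.52762127]
 [ 494.03431341 -165.13710142]] [ 454.03631339 -165.53709475]
nreel [[ 508.60077041 -253.02847412]
 [ 494.94235092 -332.02735729]
 [ 411.32262134 -318.64889295]
 [ 429.05427039 -236.10593986]] [ 460.98000326 -284.95266606]
```

>>> move_arm --series '[[[-0.002, 0.004, 0.04], 0], [[-0.002, 0.004, 0.07], 0], [[-0.002, 0.004, 0.084], 0], [[-0.002, 0.004, 0.088], 0], [[-0.002, 0.004, 0.088], 0]]'

```text
clock: 21.38
eef_pos: [455.5, -169.0, 11.7]
tool_rot: [-3.139, -0.013, 0.012]
force: [-1.1, 0.0, -0.9]
width: 54.5
```

>>> move_arm --series '[[[-0.002, 0, 0.001], 0], [[-0.002, 0, 0.001], 0]]'

```text
clock: 21.62
eef_pos: [455.4, -169.0, 11.8]
tool_rot: [-3.139, -0.017, 0.012]
force: [2.7, 0.6, 6.3]
width: 54.3
```

>>> move_arm --series '[[[0, 0, 0], 0], [[0, 0, 0], 0], [[0, 0, 0], 0]]' --claw 1

```text
clock: 22.0
eef_pos: [455.1, -169.2, 11.7]
tool_rot: [-3.139, -0.017, 0.012]
force: [0.8, -0.0, -0.0]
width: 85.2
```

>>> move_arm --series '[[[0, 0, -0.04], 0], [[0, 0, -0.09], 0], [[0, 0, -0.14], 0], [[0, 0, -0.17], 0], [[0, 0, -0.17], 0]]'

```text
clock: 22.62
eef_pos: [453.3, -170.2, 183.6]
tool_rot: [-3.141, -0.021, 0.012]
force: [-0.4, -0.1, 0.2]
width: 85.6
```

```bash
python3 snap.py w14; python3 - <<'E'
from nest import *
im=cv2.imread("pics/w14.png");h=cv2.cvtColor(im,cv2.COLOR_BGR2HSV)
H,S,V=cv2.split(h)
b=((S>110)&(H>95)&(H<130)).astype(np.uint8);b[360:]=0;rects("w14",b,49,800)
E
```

```text
[ 453.33524678 -170.20736259  183.58890885] [-3.1411367  -0.02078669  0.01154382] 85.60091081071162 22.625
w14 px (46, 280, 63, 51) c [370.2   3.4] size [35.8 68.7] ang -0.727
w14 px (0, 280, 39, 73) c [349.2  50.6] size [29.1 69.3] ang 0.023
w14 px (237, 143, 73, 104) c [ 457.5 -168.9] size [54.5 82.3] ang 0.012
```

>>> move_arm --series '[[[0, -0.058, 0], 0], [[0, -0.116, 0], 0], [[0, -0.174, 0], 0], [[0, -0.232, 0], 0], [[0, -0.29, 0], 0]]'

```text
clock: 23.3
eef_pos: [447.7, 121.2, 181.0]
tool_rot: [-3.141, -0.015, 0.012]
force: [0.5, 0.2, 0.5]
width: 85.4
```

>>> move_arm --series '[[[0, -0.058, 0], 0], [[0, -0.116, 0], 0], [[0, -0.174, 0], 0], [[0, -0.232, 0.02], 0], [[0, -0.287, 0.035], 0]]'

```text
clock: 23.92
eef_pos: [443.9, 409.2, 143.3]
tool_rot: [3.139, -0.013, 0.012]
force: [1.5, 0.2, 1.0]
width: 85.4
```

>>> move_arm --series '[[[0, 0, 0], 0], [[0, 0, 0], 0], [[0, 0, 0], 0]]'

```text
clock: 24.3
eef_pos: [444.4, 407.2, 142.8]
tool_rot: [3.137, -0.013, 0.01]
force: [0.2, 0.4, 0.7]
width: 85.4
```

```bash
python3 snap.py w15; python3 - <<'E'
from nest import *
im=cv2.imread("pics/w15.png");h=cv2.cvtColor(im,cv2.COLOR_BGR2HSV)
H,S,V=cv2.split(h)
for t in (55,75):
  d=(V<t);d[290:]=0;d[:,:175]=0;d[:,385:]=0;rects("w15",d,35,800)
E
```

```text
[444.35737252 407.16031291 142.78744189] [ 3.1368545  -0.01274639  0.01048941] 85.36029036812305 24.3
w15 px (235, 149, 75, 80) c [458.6 408.1] size [52.6 55.7] ang -0.497
w15 px (234, 149, 76, 80) c [459.1 408.9] size [52.8 56.6] ang 0.009
```

View pics/w15.png

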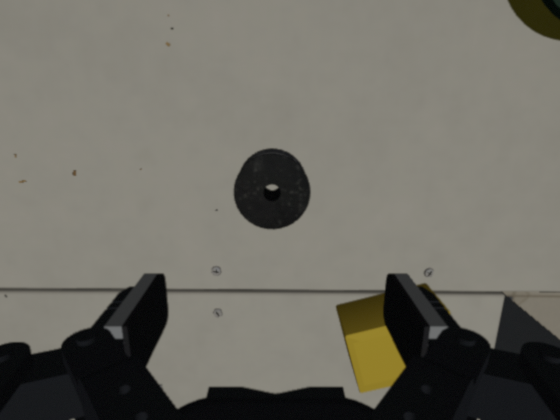

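>>> move_arm --series '[[[0.0115, -0.002, 0.04], 0], [[0.0115, -0.002, 0.08], 0], [[0.0115, -0.002, 0.12], 0], [[0.0115, -0.002, 0.135], 0], [[0.0115, -0.002, 0.135], 0]]'

```text
clock: 24.98
eef_pos: [458.0, 408.2, 8.2]
tool_rot: [3.137, -0.013, 0.009]
force: [-0.4, -0.7, -0.4]
width: 85.3
```

>>> move_arm --series '[[[0, 0, 0], 0], [[0, 0, 0], 0], [[0, 0, 0], 0], [[0, 0, 0], 0], [[0, 0, 0], 0]]' --claw 0

```text
clock: 25.6
eef_pos: [458.9, 409.2, 10.5]
tool_rot: [3.139, -0.015, 0.009]
force: [0.1, -1.5, 7.5]
width: 50.7
```

>>> move_arm --series '[[[0, 0, -0.02], 0], [[0, 0, -0.06], 0], [[0, 0, -0.11], 0], [[0, 0, -0.15], 0], [[0, 0, -0.15], 0]]'

```text
clock: 26.22
eef_pos: [458.1, 411.7, 165.5]
tool_rot: [-3.139, -0.021, 0.009]
force: [0.3, -0.3, -2.4]
width: 50.6
```

>>> move_arm --series '[[[0, 0.058, 0], 0], [[0, 0.116, 0], 0], [[0, 0.174, 0], 0], [[0, 0.232, 0], 0], [[0, 0.29, 0], 0]]'

```text
clock: 26.85
eef_pos: [460.0, 119.5, 164.3]
tool_rot: [-3.139, -0.02, 0.01]
force: [2.8, -0.4, -2.9]
width: 50.7
```

>>> move_arm --series '[[[0, 0.058, 0], 0], [[0, 0.116, 0], 0], [[0, 0.174, 0], 0], [[0, 0.232, 0], 0], [[0, 0.29, 0], 0]]'

```text
clock: 27.48
eef_pos: [461.9, -172.3, 163.4]
tool_rot: [-3.139, -0.02, 0.01]
force: [0.7, -0.5, -2.5]
width: 50.6
```

>>> move_arm --series '[[[-0.001, 0.05, 0], 0], [[-0.002, 0.1, 0], 0], [[-0.002, 0.113, 0.02], 0], [[-0.003, 0.113, 0.06], 0], [[-0.004, 0.113, 0.09], 0]]'

```text
clock: 28.1
eef_pos: [459.5, -284.1, 71.0]
tool_rot: [-3.137, -0.017, 0.01]
force: [-0.3, 0.3, -2.3]
width: 50.7
```

>>> move_arm --series '[[[0, 0, 0], 0], [[0, 0, 0], 0]]'

```text
clock: 28.35
eef_pos: [459.8, -283.3, 71.4]
tool_rot: [-3.137, -0.017, 0.011]
force: [1.2, -0.5, -1.6]
width: 50.4
```

```bash
python3 snap.py w16
```

```text
[ 459.7790114  -283.25444639   71.40815258] [-3.13667517 -0.01745226  0.01121527] 50.39076268204589 28.35
```

>>> move_arm --series '[[[0, 0.002, 0.03], 0], [[0, 0.002, 0.045], 0], [[0, 0.002, 0.052], 0], [[0, 0.002, 0.057], 0], [[0, 0.002, 0.057], 0]]'

```text
clock: 29.02
eef_pos: [461.7, -285.5, 15.2]
tool_rot: [-3.138, -0.019, 0.011]
force: [-0.2, -0.1, -2.1]
width: 50.0
```

>>> move_arm --series '[[[0, 0, 0.001], 0], [[0, 0, 0.001], 0]]'

```text
clock: 29.28
eef_pos: [462.0, -285.6, 14.7]
tool_rot: [-3.138, -0.02, 0.011]
force: [0.4, 0.6, 0.6]
width: 50.8
```

>>> move_arm --series '[[[0, 0, 0], 0], [[0, 0, 0], 0], [[0, 0, 0], 0]]' --claw 1

```text
clock: 29.65
eef_pos: [462.0, -285.7, 14.8]
tool_rot: [-3.138, -0.02, 0.011]
force: [0.1, -0.3, 0.5]
width: 85.2
```

>>> move_arm --series '[[[0, 0, -0.04], 0], [[0, 0, -0.09], 0], [[0, 0, -0.14], 0], [[0, 0, -0.19], 0], [[0, -0.05, -0.24], 0]]'

```text
clock: 30.28
eef_pos: [456.7, -245.2, 250.7]
tool_rot: [-3.14, -0.021, 0.004]
force: [1.6, 0.0, 0.1]
width: 85.5
```

>>> move_arm --series '[[[0, 0, 0], 0], [[0, 0, 0], 0], [[0, 0, 0], 0]]'

```text
clock: 30.65
eef_pos: [455.8, -245.9, 249.5]
tool_rot: [-3.139, -0.019, 0.003]
force: [-0.2, -0.1, -0.3]
width: 85.5
```

```bash
python3 snap.py w17; python3 - <<'E'
from nest import *
h=cv2.cvtColor(cv2.imread("pics/w17.png"),cv2.COLOR_BGR2HSV);H,S,V=cv2.split(h)
red=(S>150)&(V>30)&((H<18)|(H>170));red[330:]=0
print("cork z34");rects("w17",red,34);print("bits z46");rects("w17",red,46)
b=(S>110)&(H>95)&(H<130);b[260:]=0;print("box");rects("w17",b,49,800)
E
```

```text
[ 455.83187409 -245.872593    249.49660848] [-3.13927828e+00 -1.93078553e-02  3.06594245e-03] 85.51130117280593 30.65
cork z34
w17 px (44, 145, 74, 90) c [445.1 -52.8] size [54.7 85.5] ang 0.17
w17 px (399, 133, 83, 106) c [ 450.  -408.1] size [ 67.3 103.2] ang -0.057
bits z46
w17 px (44, 145, 74, 90) c [447.8 -59.3] size [52.9 82.6] ang 0.17
w17 px (399, 133, 83, 106) c [ 452.6 -402.8] size [65.  99.7] ang -0.057
box
w17 px (164, 139, 67, 85) c [ 457.4 -172.8] size [59.5 81.5] ang 0.011
```

View pics/w17.png

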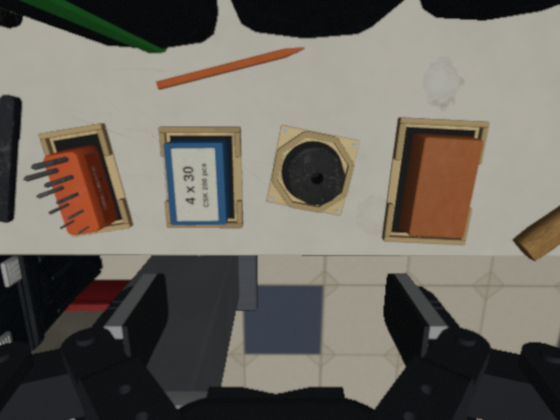

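```bash
python3 - <<'E'
from nest import *
m=camera_model("wrist");P=pickle.load(open("pics/w17.pkl","rb"))
r=cast(m,P,[(316,174)],39)[0];q=cast(m,P,[(281,125),(358,138),(343,215),(267,203)],4).mean(0);print("reel",r,"nest",q)
if np.linalg.norm(r-q)<8: print(finish_job(),read_state()['clock'])
E
```

```text
reel [ 464.02787068 -285.4147276 ] nest [ 460.52782408 -285.07017748]
the job is handed in; nothing more can be done
the job is handed in; nothing more can be done
```

All four things are in their matching nests and let go. I handed the job in at about 31 s of the 112 s; no verdict was reported.

| Thing | Offset from nest centre, roughly | Height check |
|---|---|---|
| Bit stand | 2.5 mm | landed about 4 mm above its bench reading |
| Sanding block | 2 mm | landed about 4 mm above its bench reading |
| Screw box | 2.5–4 mm | landed about 4 mm above its bench reading |
| Reel | 3.5 mm | landed about 4 mm above its bench reading |

- **Seating:** each thing touched down about 4 mm higher than where it was gripped on the bench, which matches the nest floor.
- **Squareness:** the long sides were within about 0.02 rad of their nests.
- **Last wrist picture:** it shows all four upright between the lips, with the gripper open and clear at 250 mm.
- **Disagreements:** the finger opening read below the nominal width on two things, 33 mm on the 38 mm bit stand and 51 mm on the 54 mm reel. Both held firmly. In that last picture, the bit stand, sanding block and screw box seem 4–13 mm further off. It sees them from the side, so their side faces shift the outlines, and I relied on the readings from directly above instead.

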